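Load and wind the clockwork display turntable

TASK

Get the clockwork display turntable ready for the product photo: first stand the tan figure upright in the middle of the black platter, then flip the pawl over so that it drops onto the toothed wheel. Then wind the key clockwise (seen from above) by repeated part turns until the wheel's lug has come round to the stop post, and let go with the pawl holding the spring wound. Leave the other things on the bench where they are.

Things in the scene. Friction and masses are not known exactly. Their poses are not given: they have to be found in the camera images.
- turntable: Clockwork display turntable, fixed to the bench: grey housing 150 (x) x 310 (y) mm, flat deck at z = 65 mm, platter near its +y end, key near its -y end. Origin: centre of its underside; x points to its back, y along its length, z up. Its place and yaw (up to 0.3 rad) vary.
- platter_top (a point): Centre of the top face of the black platter (flat disc, 116 mm diameter, does not turn), 80 mm above the bench; at (0, 85, 80) mm of the turntable. Axes as the turntable's.
- key_grip (a point): Winding key: upright flat brass blade 64 mm wide (along this point's x), 12 mm thick (its y), from 115 to 160 mm above the bench, on a vertical stem above the toothed wheel. The point is on the vertical turning axis, mid-blade, at (0, -70, 138) mm of the turntable; it turns with the key. Pinch the blade across its thickness.
- key (a joint): Winding angle, rad, starting at 0 to 0.6; grows clockwise seen from above (yaw falls as much). At 0 the blade lies along the turntable's x. Hard stop at 4.0 (lug at the stop post). A spring (0.014 N m per rad, friction 0.02 N m) runs it back to 1.4 or less when let go, unless the pawl is engaged: then it slips back at most one tooth (0.26 rad).
- index_lug (a point): Outer end of the dark lug (8 mm wide) that sticks out 8 mm from the rim of the toothed wheel under the key, 52 mm from the key axis, 78 mm above the bench; turns with the key. The wheel: 88 mm diameter, 24 radial teeth 5 mm high on its top, tooth tops 90 mm above the bench.
- stop_post (a point): Top of the steel stop post (8 mm diameter, 30 mm tall, top 95 mm above the bench) on the deck beside the wheel, at (38, -103, 95) mm of the turntable. The wheel's lug comes round to it from its +y side and stops against it when the key is fully wound.
- pawl (a joint): Angle of the gravity pawl, rad. 0 (start): thrown back, leaning 0.52 past upright towards the turntable's -y end. It falls to either side by its weight (90 g): pushed from behind towards +y past upright (0.52) it drops onto the wheel. Engaged, at about 2.40 to 2.56, it lets the key turn clockwise only.
- pawl_tab (a point): Middle of the pawl's thumb tab, a round bar 10 mm in diameter and 28 mm long along the turntable's x, on the -x side of the pawl, 40 mm from the hinge line. The pawl's arm is 52 mm long, 12 mm wide, 6 mm thick. Thrown back, this point is at (-57, -138, 145) mm of the turntable.
- pawl_hinge (a point): Middle of the pawl's horizontal hinge (along the turntable's x), in a small bracket on the deck, at (-37, -118, 110) mm of the turntable; bracket 26 mm wide, top 117 mm above the bench.
- figure: Tan moulded figure with two round ears, 38 x 48 mm and 59 mm tall, 30 g; its solid body counts as a cylinder of 33 mm diameter, 56 mm tall. Origin: centre of its underside; z up. Stands upright on the bench at the start, in any of four places among the bystanders.
- kraft_box: Bystander: small kraft box 34 x 46 mm, 56 mm tall. Origin: centre of its underside.
- punnet: Bystander: small clear punnet with yellow seals, 78 mm (x from -39 to 39) by 90 mm (y from -34 to 56), up to 65 mm tall. Origin on its underside.
- tape_roll: Bystander: kraft tape roll lying flat, 107 mm diameter, 25 mm tall. Origin: centre of its underside.
- tape_roll_2: Bystander: kraft tape roll lying flat at the right of the bench, 111 mm diameter, 28 mm tall. Origin: centre of its underside.
- tape_stack: Bystander: leaning stack of five kraft tape rolls stuck together, 114 mm across, 136 mm tall. Origin: centre of its underside.
- marker_pink: Bystander: pink felt marker, 128 mm long (x), 15 mm thick, lying in front of the turntable. Origin: under its middle.
Mind the look-alikes: they are no part of the job. Leave any purple, turquoise or yellow look-alike of the figure alone.

How it is judged:
On the way, in this order (a step that is already met when the one before it is completed fails the run):
1. the figure stands upright in the middle of the platter (within 20 mm), let go, before the key is wound (key below 1.5 rad) (horizontal distance between figure and platter_top below 0.02 m and z of figure in the frame of platter_top between -0.006 and 0.006 m and angle between figure's own z axis and vertical below 0.15 rad and contact force between figure and the fingers below 0.05 N and value of joint key below 1.5 rad), for 0.2 s.
2. the pawl is flipped over onto the wheel (pawl above 2.3 rad) before the key is wound (key below 1.5 rad) (value of joint pawl above 2.3 rad and value of joint key below 1.5 rad), for 0.2 s.
At the end, for the whole second after the job is handed in: The figure stands still and upright (within 0.15 rad) on the platter, within 20 mm of its middle; the pawl lies on the wheel (above 2.3 rad); the key is let go and at rest, held by the pawl at more than 3.5 rad (the lug within 0.5 rad of the stop) (horizontal distance between figure and platter_top below 0.02 m and z of figure in the frame of platter_top between -0.006 and 0.006 m and angle between figure's own z axis and vertical below 0.15 rad and contact force between each of figure, key and the fingers below 0.05 N and linear speed of figure below 0.02 m/s and value of joint pawl above 2.3 rad and value of joint key above 3.5 rad and velocity of joint key between -0.05 and 0.05 rad/s); the robot touches nothing.
It fails at once if a bystander is shifted by more than 30 mm (distance of any of kraft_box, punnet, tape_roll, tape_stack, marker_pink, tape_roll_2 from where it was at the start of the episode above 0.03 m).
It also fails if it takes over 72 s, if anything falls off the work surface, if the arm or the gripper's body presses on something with over 40 N, if the wrist force passes 120 N, or if a joint passes its speed limit or range.

ROBOT

A 6-joint arm with a two-finger parallel gripper is mounted at the origin on a cart in front of the work surface, level with it; the furniture and walls round the work are solid. World frame = base frame: x ahead of the robot, y to its left, z up, the work surface at z = 0. Lengths are in m, angles in rad, forces in N, time in s.
With the tool pointing down it reaches from about 0.275 to 0.825 m from the base axis. Payload 5.2 kg.
Tool frame: the origin (TCP) lies on the mounting face of the last link; the fingertips stand 186 mm ahead of it and the grasp point (between the pads) lies 167 mm ahead of it (tip_extent is the distance from the TCP to the fingertips, in m); z points along the fingers, y is the line along which they close (so a half turn about z gives the same grasp; the last joint's range is limited). The gripper opens to 93 mm and grips with 3 to 60 N. Pads are 15 mm wide; open, the fingers measure 128 mm over their backs; the gripper's body (75 mm by 188 mm) begins 65 mm behind the grasp point.
Start: joints at [-1.499, 0.259, 1.535, -0, 1.348, -0.203], TCP at [0.149, -0.529, 0.405] pointing down, gripper open.
Joint ranges: [-3.14, 3.14], [-0.91, 2.08], [0.19, 2.58], [-1.22, 4.36], [0.22, 2.71], [-3.12, 3.12]. Speed limits (rad/s): [2.57, 2.57, 3.14, 3.14, 3.14, 3.14].

INTERFACE

Orientations are given as a unit quaternion [x, y, z, w].
In Python, from plant import get_state, capture, sign_off, regions_of, tip_extent gives the robot as it stands.
- The arm moves only by the tool send_rows, never from a script. Its argument "increments" is one flat list of numbers, 4 for each row, row after row: the shift along the tool's x, y, z in units of 0.25 m (1.0 is 0.25 m), then the turn about the tool's z in units of 45 degrees (1.0 is 45 degrees). In form: [x, y, z, spin, x, y, z, spin, ...]. A call has 1 to 20 rows; each row is the pose to reach, as a shift and turn from the pose commanded when the call began, along the tool's axes at that moment; what a row does not reach only later rows make up. A row lasts 1/8 s, in which the tool goes at most 62.5 mm and 10.7 degrees, less where a joint would pass 70% of its speed; a pose out of reach is approached as far as the arm can. A call with a number of a shift or a turn outside -1 to 1 is refused whole. A call with a gripper value outside its range is refused whole. "fingers" is the opening, from 0 (shut) to 1 (fully open), set as the call begins (left out, the last holds). The fingers move at their own pace and stop on an object; "squeeze" is the grip in N (left out, the last holds). Time passes only in rows, so rows that repeat a pose let the fingers close. It gives the time, the measured TCP pose, the force, the opening and the grip force at its end, in the units of the state.
- get_state(): the state, without advancing time (a new reading comes with each control period).
- capture(name): name is "side" or "top"; returns a dict with "color" (420x560x3 uint8, red, green, blue), "fx", "fy", "cx", "cy" (pixels), "dist_coeffs" ([k1, k2, p1, p2, k3] as OpenCV has them; the pictures are not rectified), "world_to_cam" (4x4, takes a point from world to camera coordinates). Camera axes: x right, y down, z forward; pixel columns grow to the right and rows downward; lengths in m; the calibration is good to about 2 mm. A picture is of the moment at which its call begins. There is no depth.
- sign_off(): hands the job in; it is judged then, once.
Trained networks look in a picture, given as the dict that the camera call returned (one of the last four; its "shot" number tells which), for a name from the list of things; names that differ only in an ending like _2 or _b are one class to them, and where a whole thing is asked for, a point or a joint stands for the part that bears it (a point fixed in the world has none). Each returns a list of dicts, best first, with "p" (0 to 1); they miss things now and then, are a little off and sometimes report something else, mostly with a low value. They report only what shows in the picture. A call takes as long as a camera call. They do not tell look-alikes from the thing itself.
- regions_of(picture, name): "pixels" (420x560 bool, what is visible of it) and "uv" ([column, row] in pixels, amid what is visible of it).
The state is a dict: "t": time; "q": joint angles; "qd": joint speeds; "joint_torque": joint torques, N m; "position": TCP position; "ee_rot": TCP orientation; "ft_force": force on the tool from outside, world axes, zero at the start; "ft_torque": the same for the moment, N m; "width": finger opening in m; "gripper_force": force on a finger pad.
Only numpy, scipy, OpenCV 4.12 (cv2) and the standard library are available. Lean on these libraries where they do the work, as an engineer would, in place of code of your own. Each camera call takes 0.05 s, during which the arm holds its last target. There are 200 camera calls.

## Working session

There is one attempt and no reset: what is moved stays moved. The work goes in short steps, Python scripts to look and compute and a tool call to move; the robot and the scene stay as the last step left them, time stands still between calls to the robot, and variables do not carry over. Pictures are saved under pics/ and viewed, at most 10 in all, crops included, and the job is handed in when it is done.

Besides the shell and the picture viewer there is one more tool, called after "Emit:" by a JSON object that holds its "api" and its "payload". send_rows: Moves the arm, as the interface text tells. Shifts and turns lie within -1 to 1; 1 stands for 0.25 m of shift or 45 degrees of turn. Its arguments: {"type":"object","properties":{"increments":{"type":"array","items":{"type":"number","minimum":-1,"maximum":1}},"fingers":{"type":"number"},"squeeze":{"type":"number"}},"required":["increments"]}

```bash
mkdir -p pics; ls
cat > h.py <<'E'
import numpy as np, cv2
from plant import *
def K(c): return np.array([[c['fx'],0,c['cx']],[0,c['fy'],c['cy']],[0,0,1.]]),np.array(c['dist_coeffs'],float)
def ray(c,uv):
    k,d=K(c); p=cv2.undistortPoints(np.array([[uv]],float),k,d)[0,0]
    T=np.array(c['world_to_cam']); R=T[:3,:3]; return -R.T@T[:3,3], R.T@np.array([p[0],p[1],1.])
def onz(c,uv,z):
    o,v=ray(c,uv); return o+v*(z-o[2])/v[2]
def proj(c,P):
    k,d=K(c); T=np.array(c['world_to_cam']); P=np.atleast_2d(np.array(P,float))
    return cv2.projectPoints(P,cv2.Rodrigues(T[:3,:3])[0],T[:3,3],k,d)[0][:,0]
def tri(c1,u1,c2,u2):
    o1,v1=ray(c1,u1);o2,v2=ray(c2,u2)
    s=np.linalg.lstsq(np.c_[v1,-v2],o2-o1,rcond=None)[0]
    a,b=o1+s[0]*v1,o2+s[1]*v2; return (a+b)/2,np.linalg.norm(a-b)
def save(c,n): cv2.imwrite('pics/'+n,c['color'][:,:,::-1])
E
python3 - <<'E'
from h import *
np.set_printoptions(precision=4,suppress=True)
print(get_state(),tip_extent)
cs={n:capture(n) for n in('side','top')}
im=np.hstack([cs['top']['color'],cs['side']['color']])
for n,c in cs.items():
    save(c,n+'0.png'); print(n,ray(c,(280,210)))
    for o in ['figure','turntable','platter_top','key_grip','index_lug','pawl_tab','kraft_box','punnet','tape_roll','tape_stack','marker_pink']:
        print(o,[(round(r['p'],2),np.round(r['uv']).tolist(),int(r['pixels'].sum())) for r in regions_of(c,o)[:4]])
E
```

```text
pics
{'t': 0.0, 'q': array([-1.4988,  0.2593,  1.5361, -0.    ,  1.348 , -0.2028]), 'qd': array([-0.002 , -0.0002, -0.0002,  0.0023, -0.    ,  0.0015]), 'joint_torque': array([  0.0002, -43.7303, -28.4   ,   0.072 ,   0.0417,  -0.0002]), 'position': array([ 0.1493, -0.5291,  0.4039]), 'ee_rot': array([ 0.9906,  0.137 ,  0.0001, -0.0009]), 'ft_force': array([0.1542, 0.1628, 0.5691]), 'ft_torque': array([-0.0462,  0.0044, -0.038 ]), 'gripper_force': 0.0, 'width': 0.09288656710865414} 0.1861
side (array([ 0.4816, -1.2461,  0.8145]), array([ 0.0436,  0.8613, -0.5064]))
figure [(0.94, [253.0, 330.0], 408), (0.87, [215.0, 327.0], 330), (0.68, [218.0, 350.0], 435), (0.59, [257.0, 308.0], 337)]
turntable [(0.88, [283.0, 241.0], 4489), (0.26, [221.0, 254.0], 201), (0.17, [292.0, 148.0], 1325)]
platter_top [(0.76, [285.0, 240.0], 4466), (0.62, [282.0, 233.0], 1008)]
key_grip [(0.95, [282.0, 228.0], 1002)]
index_lug [(0.57, [282.0, 232.0], 958), (0.34, [284.0, 239.0], 4417), (0.27, [329.0, 339.0], 1406)]
pawl_tab [(0.51, [265.0, 231.0], 127), (0.44, [284.0, 239.0], 4358)]
kraft_box [(0.81, [256.0, 178.0], 260)]
punnet [(0.57, [239.0, 198.0], 82)]
tape_roll [(0.83, [296.0, 193.0], 335), (0.79, [329.0, 341.0], 1431), (0.28, [265.0, 227.0], 96)]
tape_stack [(0.83, [291.0, 148.0], 1344)]
marker_pink [(0.48, [222.0, 254.0], 216)]
top (array([0.319 , 0.0007, 1.4862]), array([ 0.1366, -0.0075, -0.9908]))
figure [(0.69, [425.0, 253.0], 136), (0.64, [388.0, 226.0], 154), (0.59, [408.0, 226.0], 169)]
turntable [(0.92, [294.0, 196.0], 4817)]
platter_top [(0.68, [297.0, 197.0], 4824)]
key_grip [(0.72, [319.0, 198.0], 668), (0.54, [308.0, 258.0], 146)]
index_lug [(0.72, [319.0, 200.0], 636)]
pawl_tab []
kraft_box [(0.49, [165.0, 223.0], 218)]
punnet [(0.58, [214.0, 240.0], 115)]
tape_roll [(0.73, [418.0, 177.0], 600)]
tape_stack [(0.91, [128.0, 179.0], 1562), (0.63, [400.0, 182.0], 589)]
marker_pink [(0.68, [306.0, 256.0], 127)]
```

Run:
```python
import cv2
t=cv2.imread('pics/top0.png');s=cv2.imread('pics/side0.png')
cv2.imwrite('pics/t1.png',cv2.resize(t[120:300,250:450],(666,600),interpolation=2))
cv2.imwrite('pics/s1.png',cv2.resize(s[130:380,190:390],(480,600),interpolation=2))
```

```text
(no output)
```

View pics/t1.png

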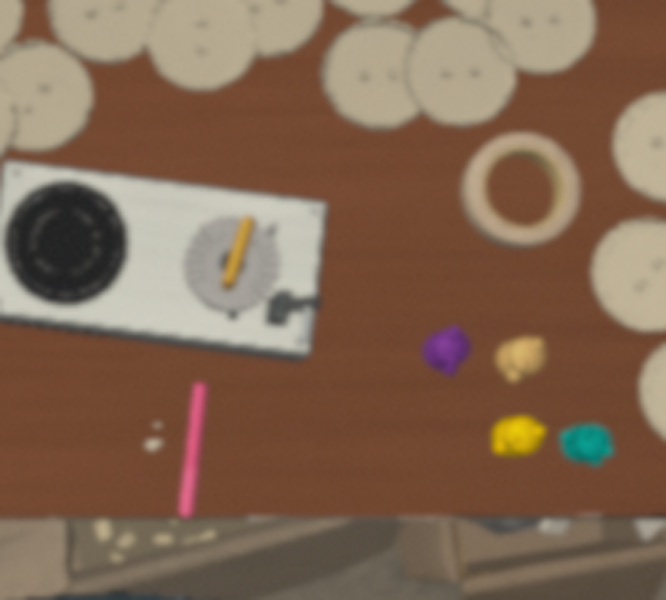

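View pics/s1.png

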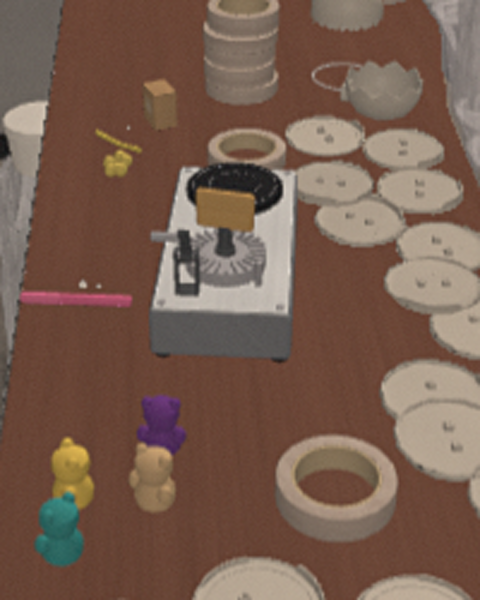

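View pics/top0.png

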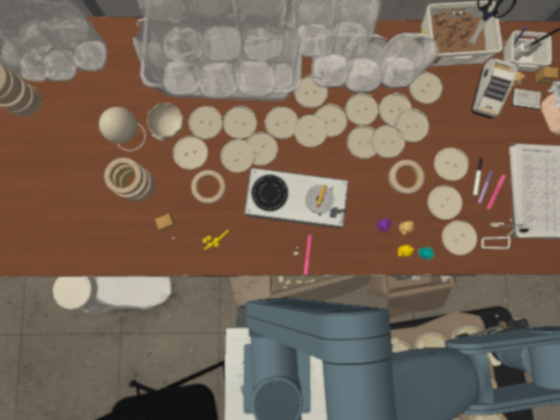

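Top view: the tan figure is at about (406,227), with purple (384,225), yellow (405,251) and teal (426,253) beside it. The platter is at (269,193) and the key at (320,197). The side view shows the tan figure at (253,329) and the pawl thrown back at (267,240).

```bash
cat > m.py <<'E'
from h import *
from scipy.optimize import least_squares
np.set_printoptions(precision=4,suppress=True)
t,s=capture('top'),capture('side')
# figure
for c,uv,n in((t,(406,227),'top'),(s,(253,329),'side')):
    r=min(regions_of(c,'figure'),key=lambda r:np.hypot(*(np.array(r['uv'])-uv)))
    v,u=np.nonzero(r['pixels']); b=[u.min(),u.max(),v.min(),v.max()]
    print(n,r['uv'],b,c['color'][r['pixels']].mean(0)); 
    if n=='top': ut=[u.mean(),v.mean()]
    else: us=[u.mean(),v.mean()]
P,e=tri(t,ut,s,us); print('fig',P,e, onz(t,ut,.04), onz(s,us,.03))
# turntable: deck = bright low-saturation pixels, corners
obs=[]
for c,n in((t,'top'),(s,'side')):
    r=regions_of(c,'turntable')[0]['pixels']
    hsv=cv2.cvtColor(c['color'],cv2.COLOR_RGB2HSV)
    m=(cv2.dilate(r.astype(np.uint8),np.ones((5,5)))>0)&(hsv[...,1]<50)&(hsv[...,2]>(160))
    m=cv2.morphologyEx(m.astype(np.uint8),cv2.MORPH_OPEN,np.ones((3,3)))
    cs=max(cv2.findContours(m,0,1)[0],key=cv2.contourArea); h=cv2.convexHull(cs)
    for eps in np.arange(1,15,.5):
        a=cv2.approxPolyDP(h,eps,True)[:,0]
        if len(a)<=4: break
    print(n,a.tolist())
    g=[onz(c,p,.065)[:2] for p in a.astype(float)]; print(np.array(g))
    # platter
    d=(r>0)&(hsv[...,2]<70); d=cv2.morphologyEx(d.astype(np.uint8),cv2.MORPH_CLOSE,np.ones((5,5)))
    k=max(cv2.findContours(d,0,1)[0],key=cv2.contourArea); el=cv2.minEnclosingCircle(k) if n=='top' else cv2.fitEllipse(cv2.convexHull(k))
    print('platter',el[0],onz(c,el[0],.08))
    # key: brass
    kk=(hsv[...,1]>110)&(hsv[...,0]>10)&(hsv[...,0]<25)&(hsv[...,2]>110)&(cv2.dilate(r.astype(np.uint8),np.ones((9,9)))>0)
    v,u=np.nonzero(kk); print('key',kk.sum(),u.mean(),v.mean(),onz(c,(u.mean(),v.mean()),.16 if n=='top' else .138))
    if n=='top':
        Q=np.array([onz(c,p,.16)[:2] for p in zip(u,v)]); w,V=np.linalg.eigh(np.cov(Q.T)); print('blade dir',np.arctan2(*V[::-1,1]),np.sqrt(12*w))
E
python3 m.py
```

```text
top [407.5, 225.1] [np.int64(400), np.int64(413), np.int64(221), np.int64(233)] [175.8933 141.0533  86.5733]
side [254.4, 332.2] [np.int64(243), np.int64(262), np.int64(315), np.int64(343)] [144.4631 115.6636  83.8203]
fig [ 0.4646 -0.4145  0.0262] 0.00396574652274323 [ 0.4651 -0.4104  0.04  ] [ 0.4627 -0.4189  0.03  ]
top [[252, 169], [346, 181], [340, 224], [246, 212]]
[[ 0.6448  0.0773]
 [ 0.6066 -0.2174]
 [ 0.4709 -0.1959]
 [ 0.5089  0.0951]]
platter (269.3461608886719, 192.57691955566406) [0.5672 0.0227 0.08  ]
key 479 291.98329853862214 198.16492693110646 [ 0.5366 -0.0443  0.16  ]
blade dir 1.4789649474322255 [0.2267 0.352 ]
side [[312, 203], [309, 256], [258, 258], [259, 231]]
[[ 0.6428  0.0632]
 [ 0.6061 -0.2035]
 [ 0.4783 -0.204 ]
 [ 0.4832 -0.0796]]
platter (287.3731994628906, 208.31321716308594) [0.5663 0.0113 0.08  ]
key 366 283.56284153005464 216.56830601092895 [ 0.5471 -0.1291  0.138 ]
```

```bash
cat > ov.py <<'E'
from h import *
import sys
X,Y,A,FX,FY,TH=map(float,sys.argv[1:7])
def W(p):
    p=np.atleast_2d(np.array(p,float))/1000; c,s=np.cos(A),np.sin(A)
    return np.c_[X+c*p[:,0]-s*p[:,1],Y+s*p[:,0]+c*p[:,1],p[:,2]]
a=np.linspace(0,2*np.pi,40)
circ=lambda x,y,r,z:np.c_[x+r*np.cos(a),y+r*np.sin(a),0*a+z]
b=-TH; u=np.array([np.cos(b),np.sin(b)])*32
L=[W([(75,155,65),(75,-155,65),(-75,-155,65),(-75,155,65),(75,155,65)]),W([(75,-155,65),(75,-155,5),(-75,-155,5),(-75,-155,65)]),W(circ(0,85,58,80)),W(circ(0,-70,44,90)),
 W([(u[0],-70+u[1],160),(-u[0],-70-u[1],160),(-u[0],-70-u[1],115),(u[0],-70+u[1],115),(u[0],-70+u[1],160)]),
 W([(38,-103,65),(38,-103,95)]),W([(-71,-138,145),(-43,-138,145)]),W([(-37,-118,110),(-37,-144,155)]),
 np.c_[FX+.0165*np.cos(a),FY+.0165*np.sin(a),0*a],np.c_[FX+.0165*np.cos(a),FY+.0165*np.sin(a),0*a+.056]]
ims=[]
for n,(x0,x1,y0,y1),k in(('top',(240,440,160,250),4),('side',(200,345,190,350),3.7)):
    c=capture(n); im=cv2.resize(c['color'][y0:y1,x0:x1,::-1],None,fx=k,fy=k,interpolation=2)
    for l in L:
        q=(proj(c,l)+.5-[x0,y0])*k
        cv2.polylines(im,[np.round(q).astype(int)],False,(0,0,255),1)
    cv2.imwrite(f'pics/{sys.argv[7]}_{n}.png',im); print(im.shape)
E
python3 ov.py .5575 -.0605 -.13 .4646 -.4145 .3 ov1
```

```text
(360, 800, 3)
(592, 536, 3)
```

View pics/ov1_top.png

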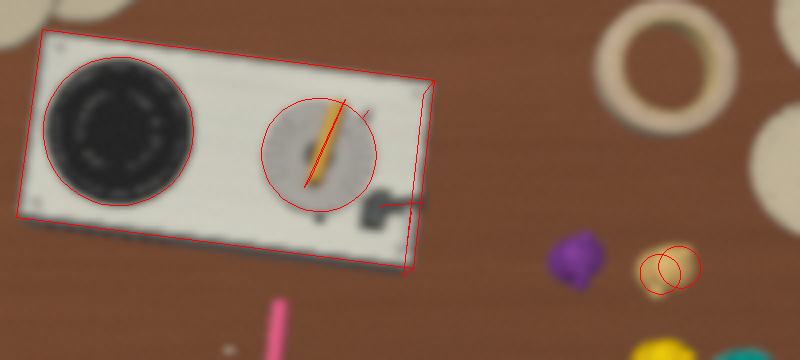

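View pics/ov1_side.png

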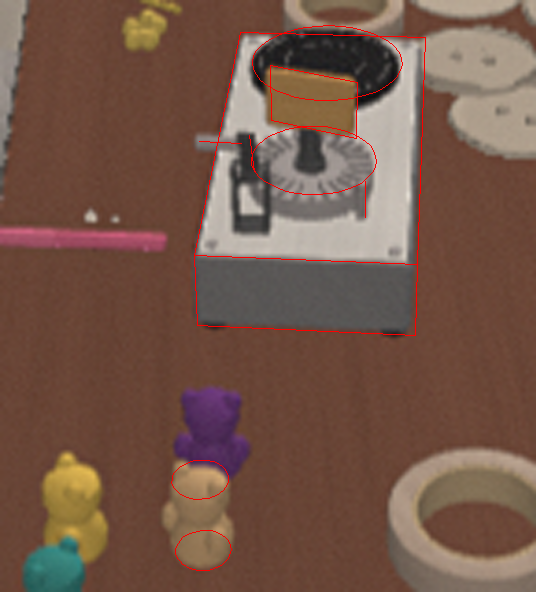

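Emit:
{"api": "send_rows", "payload": {"increments": [1,-0.1,0.2,-0.65,1,-0.1,0.2,-0.65,1,-0.1,0.2,-0.65,1,-0.1,0.2,-0.65,1,-0.1,0.2,-0.65,1,-0.1,0.2,-0.65], "fingers": 0.73, "squeeze": 10}}

```text
t: 2.35
position: [0.3834, -0.4373, 0.3546]
ee_rot: [0.924, 0.383, -0.0, -0.0]
ft_force: [-0.3, 0.1, -0.8]
width: 0.068
gripper_force: 0.0
```

```bash
cat > go.py <<'E'
# go.py x y z [closing-dir deg of tool y]: increments (units) from present pose
import sys
from h import *
from scipy.spatial.transform import Rotation as R
np.set_printoptions(precision=3,suppress=True)
s=get_state(); r=R.from_quat(s['ee_rot']).as_matrix(); t=np.array(list(map(float,sys.argv[1:4])))
d=r.T@(t+[0,0,.167]-s['position'])/.25
yaw=np.degrees(np.arctan2(r[1,1],r[0,1])); sp=0
if len(sys.argv)>4: sp=-((float(sys.argv[4])-yaw+90)%180-90)/45
print('inc',d,'spin',sp,'yaw y',yaw,'grasp',s['position']-[0,0,.167],'q',s['q'],'t',s['t'],'F',s['ft_force'],'w',s['width'],s['gripper_force'],'tilt',r[2])
E
python3 go.py .4646 -.4145 .03 -45
```

```text
inc [0.294 0.166 0.63 ] spin 0.0018945951969240266 yaw y -44.91474321613841 grasp [ 0.383 -0.437  0.188] q [-1.043  0.352  1.531 -0.001  1.259 -0.258] t 2.35 F [-0.268  0.113 -0.847] w 0.06795447933489035 0.0 tilt [-0. -0. -1.]
```

Emit:
{"api": "send_rows", "payload": {"increments": [0.294,0.166,0.1,0,0.294,0.166,0.1,0,0.294,0.166,0.35,0,0.294,0.166,0.6,0,0.294,0.166,0.63,0,0.294,0.166,0.63,0]}}

```text
t: 3.1
position: [0.4639, -0.4164, 0.1986]
ee_rot: [0.924, 0.382, 0.0, 0.001]
ft_force: [0.2, -0.4, 1.5]
width: 0.068
gripper_force: 0.0
```

Emit:
{"api": "send_rows", "payload": {"increments": [0,0,0,0,0,0,0,0,0,0,0,0,0,0,0,0,0,0,0,0], "fingers": 0}}

```text
t: 3.72
position: [0.4646, -0.4148, 0.1978]
ee_rot: [0.924, 0.383, 0.0, 0.0]
ft_force: [-0.3, 1.4, 5.7]
width: 0.0329
gripper_force: 10.0
```

Emit:
{"api": "send_rows", "payload": {"increments": [0,0,-0.25,0,0,0,-0.5,0,0,0,-0.7,0,0,0,-0.7,0]}}

```text
t: 4.22
position: [0.4652, -0.4155, 0.3774]
ee_rot: [0.924, 0.383, 0.001, 0.005]
ft_force: [0.4, -0.5, 0.2]
width: 0.0328
gripper_force: 10.0
```

```bash
python3 go.py .568 .0235 .12
python3 - <<'E'
from h import *
t,s=capture('top'),capture('side')
im=np.hstack([cv2.resize(t['color'][150:270,340:480],None,fx=2.8,fy=2.8),cv2.resize(s['color'][215:335,200:340],None,fx=2.8,fy=2.8)])
cv2.imwrite('pics/g.png',im[:,:,::-1])
E
```

```text
inc [ 1.533 -0.954  0.351] spin 0 yaw y -44.99017626975772 grasp [ 0.465 -0.416  0.21 ] q [-0.908  0.405  1.393  0.     1.334 -0.122] t 4.225 F [ 0.376 -0.532  0.242] w 0.03283547312900467 9.999920725822449 tilt [-0.001  0.01  -1.   ]
```

View pics/g.png

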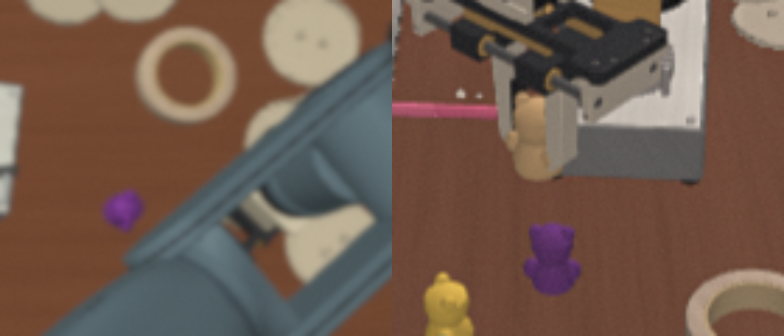

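The tan figure is held (33 mm opening) and hangs upright between the fingers at about (540,140) in the side crop; purple and yellow stand untouched.

Emit:
{"api": "send_rows", "payload": {"increments": [0.1,-0.06,0,0,0.25,-0.16,0,0,0.4,-0.25,0,0,0.55,-0.34,0,0,0.67,-0.42,0,0,0.767,-0.477,0,0]}}

```text
t: 5.08
position: [0.5153, -0.193, 0.3696]
ee_rot: [0.924, 0.383, -0.001, -0.002]
ft_force: [0.5, -0.8, 0.1]
width: 0.0328
gripper_force: 10.0
```

Emit:
{"api": "send_rows", "payload": {"increments": [0.15,-0.095,0,0,0.3,-0.19,0,0,0.45,-0.28,0,0,0.6,-0.37,0,0,0.7,-0.44,0,0,0.767,-0.477,0,0,0.767,-0.477,0,0,0.767,-0.477,0,0]}}

```text
t: 6.08
position: [0.5669, 0.0241, 0.3716]
ee_rot: [0.924, 0.382, -0.001, -0.0]
ft_force: [0.6, -0.5, -0.2]
width: 0.033
gripper_force: 10.0
```

```bash
python3 go.py .568 .0235 .112
```

```text
inc [0.002 0.005 0.37 ] spin 0 yaw y -45.03050174778219 grasp [0.567 0.024 0.205] q [-0.154  0.314  1.542 -0.001  1.287  0.632] t 6.075 F [ 0.64  -0.452 -0.238] w 0.03302897064996992 9.999865293502808 tilt [-0.001 -0.001 -1.   ]
```

Emit:
{"api": "send_rows", "payload": {"increments": [0.002,0.005,0.12,0,0.002,0.005,0.25,0,0.002,0.005,0.33,0,0.002,0.005,0.36,0,0.002,0.005,0.37,0,0.002,0.005,0.373,0,0.002,0.005,0.373,0,0.002,0.005,0.373,0]}}

```text
t: 7.08
position: [0.5684, 0.0245, 0.2796]
ee_rot: [0.924, 0.383, 0.0, 0.0]
ft_force: [-0.5, -0.5, -0.8]
width: 0.0326
gripper_force: 10.0
```

```bash
python3 go.py .568 .0235 .1115
```

```text
inc [-0.004  0.002  0.004] spin 0 yaw y -44.99466903700903 grasp [0.568 0.024 0.113] q [-0.153  0.403  1.655 -0.     1.082  0.632] t 7.075 F [-0.538 -0.538 -0.796] w 0.03258556488223327 9.99998465180397 tilt [ 0.001  0.001 -1.   ]
```

Emit:
{"api": "send_rows", "payload": {"increments": [0,0,0.006,0,0,0,0.01,0,0,0,0.01,0]}}

```text
t: 7.45
position: [0.5683, 0.0245, 0.2778]
ee_rot: [0.924, 0.383, 0.001, 0.0]
ft_force: [-2.1, -0.4, 8.6]
width: 0.0326
gripper_force: 10.0
```

Emit:
{"api": "send_rows", "payload": {"increments": [0,0,0,0,0,0,0,0,0,0,0,0,0,0,0,0], "fingers": 0.7}}

```text
t: 7.95
position: [0.5682, 0.0244, 0.2763]
ee_rot: [0.924, 0.383, -0.0, -0.0]
ft_force: [-0.3, -1.1, 0.1]
width: 0.0638
gripper_force: 0.0
```

Emit:
{"api": "send_rows", "payload": {"increments": [0,0,-0.1,0,0,0,-0.25,0,0,0,-0.45,0,0,0,-0.6,0,0,0,-0.6,0]}}

```text
t: 8.57
position: [0.5688, 0.0244, 0.4301]
ee_rot: [0.924, 0.383, 0.003, 0.002]
ft_force: [-0.2, 0.0, -0.8]
width: 0.0651
gripper_force: 0.0
```

```bash
cat > W.py <<'E'
import sys,numpy as np
p=np.array(list(map(float,sys.argv[1:3])))/1000; A=-.13
print(.5575+np.cos(A)*p[0]-np.sin(A)*p[1], -.0605+np.sin(A)*p[0]+np.cos(A)*p[1])
E
P=$(python3 W.py -62 -175); echo $P; python3 go.py $P .150 -7.4
python3 - <<'E'
from h import *
s=capture('side')
for r in regions_of(s,'figure'): print(r['p'],r['uv'],s['color'][r['pixels']].mean(0), onz(s,r['uv'],.108))
cv2.imwrite('pics/pl.png',cv2.resize(s['color'][130:270,220:340,::-1],None,fx=4,fy=4,interpolation=2))
E
```

```text
0.47333718763123656 -0.22598601455766681
inc [-0.98   0.436  0.451] spin -0.8356046965036187 yaw y -45.00221134266284 grasp [0.569 0.024 0.263] q [-0.153  0.276  1.449  0.     1.409  0.632] t 8.575 F [-0.212  0.023 -0.776] w 0.06505902335702538 0.0 tilt [ 0.004  0.006 -1.   ]
0.91 [215.7, 349.9] [ 46.87290168 106.27098321 100.06954436] [ 0.39439006 -0.55135426  0.108     ]
0.79 [254.5, 308.4] [83.96183206 46.49872774 91.56743003] [ 0.46814621 -0.44010659  0.108     ]
0.67 [288.5, 199.9] [142.668 114.992  83.572] [0.56940287 0.01021079 0.108     ]
0.6 [218.0, 329.0] [158.88352273 131.29829545  62.34375   ] [ 0.39595852 -0.49608243  0.108     ]
```

View pics/pl.png

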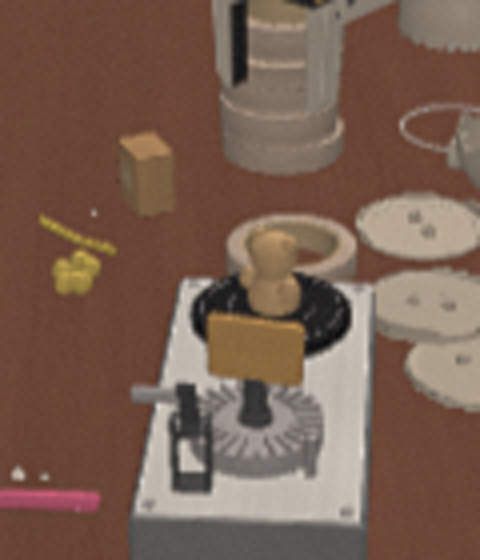

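The figure stands upright at the platter's centre (270,290 in the crop), and the pawl is still thrown back with its tab at (150,393). Pawl next.

Emit:
{"api": "send_rows", "payload": {"increments": [-0.2,0.09,0.1,-0.2,-0.4,0.18,0.15,-0.4,-0.6,0.27,0.15,-0.6,-0.8,0.36,0.15,-0.836,-0.98,0.436,0.15,-0.836,-0.98,0.436,0.15,-0.836,-0.98,0.436,0.15,-0.836,-0.98,0.436,0.15,-0.836], "fingers": 0}}

```text
t: 9.68
position: [0.4723, -0.2246, 0.3883]
ee_rot: [0.751, 0.661, 0.0, -0.001]
ft_force: [-1.2, -0.5, 1.0]
width: 0.001
gripper_force: 0.0
```

```bash
python3 go.py $(python3 W.py -64 -172) .147 -7.4;python3 go.py $(python3 W.py -64 -105) .147 -7.4
```

```text
inc [ 0.007 -0.003  0.297] spin 0.0021986463372706388 yaw y -7.301060914822819 grasp [ 0.472 -0.225  0.221] q [-0.657  0.223  1.624  0.     1.297 -0.53 ] t 9.675 F [-1.196 -0.533  1.006] w 0.0009723381480088138 0.0 tilt [ 0.001 -0.001 -1.   ]
inc [ 0.275 -0.002  0.298] spin 0.0021986463372706388 yaw y -7.301060914822819 grasp [ 0.472 -0.225  0.221] q [-0.657  0.223  1.624  0.     1.297 -0.53 ] t 9.675 F [-1.196 -0.533  1.006] w 0.0009723381480088138 0.0 tilt [ 0.001 -0.001 -1.   ]
```

Tool x points along the turntable's +y. Descend, sweep forward, lift.

Emit:
{"api": "send_rows", "payload": {"increments": [0,-0.003,0.15,0,0,-0.003,0.297,0,0,-0.003,0.297,0,0,-0.003,0.297,0,0.05,-0.003,0.297,0,0.1,-0.003,0.297,0,0.15,-0.003,0.297,0,0.2,-0.003,0.297,0,0.24,-0.003,0.297,0,0.275,-0.003,0.297,0,0.275,-0.003,0.297,0,0.275,-0.003,0.297,0]}}

```text
t: 11.18
position: [0.4802, -0.1577, 0.3147]
ee_rot: [0.751, 0.66, -0.0, 0.0]
ft_force: [-1.0, 0.1, -0.1]
width: 0.0004
gripper_force: 0.0
```

Emit:
{"api": "send_rows", "payload": {"increments": [0,0,-0.1,0,0,0,-0.3,0,0,0,-0.4,0,0,0,-0.4,0], "fingers": 0.6}}

```text
t: 11.68
position: [0.4805, -0.1583, 0.4168]
ee_rot: [0.751, 0.66, 0.001, 0.002]
ft_force: [-0.4, 0.1, -0.6]
width: 0.0359
gripper_force: 0.0
```

```bash
P=$(python3 W.py 0 -70); echo $P; python3 go.py $P .145 73.4
python3 - <<'E'
from h import *
s=capture('side')
cv2.imwrite('pics/pw.png',cv2.resize(s['color'][150:270,220:340,::-1],None,fx=4,fy=4,interpolation=2))
E
```

```text
0.5484256100166214 -0.12990933256003517
inc [0.148 0.253 0.42 ] spin -1.7960831755865836 yaw y -7.42374290139627 grasp [ 0.481 -0.158  0.25 ] q [-0.539  0.169  1.62  -0.     1.348 -0.409] t 11.675 F [-0.364  0.116 -0.574] w 0.03594639340397668 0.0 tilt [-0.002  0.004 -1.   ]
```

View pics/pw.png

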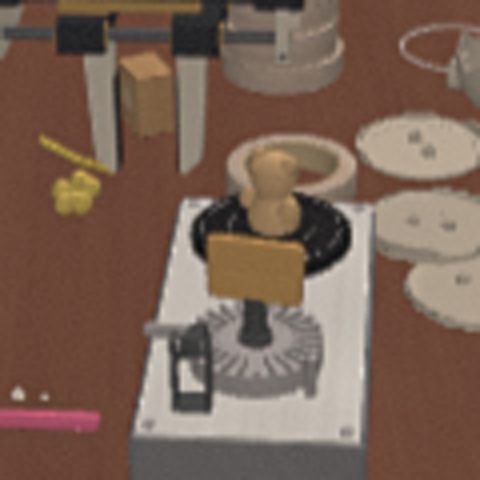

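Pawl tab moved forward and down to about (160,328) in the crop, arm over the wheel; the figure is undisturbed. I'll confirm by projection while moving above the key.

Emit:
{"api": "send_rows", "payload": {"increments": [0.07,0.12,0,-0.2,0.148,0.253,0,-0.45,0.148,0.253,0,-0.7,0.148,0.253,0,-0.9,0.148,0.253,0,-0.9]}}

```text
t: 12.35
position: [0.5474, -0.1291, 0.4127]
ee_rot: [0.477, 0.879, -0.0, -0.002]
ft_force: [-0.1, 0.0, 0.1]
width: 0.056
gripper_force: 0.0
```

Emit:
{"api": "send_rows", "payload": {"increments": [0,0,0,-0.2,0,0,0,-0.45,0,0,0,-0.7,0,0,0,-0.896,0,0,0,-0.896,0,0,0,-0.896]}}

```text
t: 13.1
position: [0.5475, -0.1291, 0.4142]
ee_rot: [0.147, 0.989, 0.0, -0.0]
ft_force: [-0.3, 0.5, -0.1]
width: 0.0558
gripper_force: 0.0
```

```bash
python3 go.py $(python3 W.py 0 -70) .145 73.4
python3 - <<'E'
from h import *
s=capture('side'); A=-.13
for ph in (0.,.52,2.1,2.48):
    a=ph-.52; q=[(x,-.118+.04*np.sin(a),.110+.04*np.cos(a)) for x in(-.071,-.043)]
    w=[(.5575+np.cos(A)*x-np.sin(A)*y,-.0605+np.sin(A)*x+np.cos(A)*y,z) for x,y,z in q]
    print(ph,((proj(s,w)+.5-[220,150])*4).round())
E
```

```text
inc [-0.005 -0.002  0.409] spin -0.005857923118361126 yaw y 73.13639345967376 grasp [ 0.547 -0.129  0.247] q [-0.43   0.275  1.489  0.     1.378 -1.706] t 13.1 F [-0.304  0.451 -0.087] w 0.055783994969728586 0.0 tilt [ 0.001  0.    -1.   ]
0.0 [[135. 313.]
 [181. 315.]]
0.52 [[139. 289.]
 [184. 290.]]
2.1 [[148. 309.]
 [191. 311.]]
2.48 [[148. 331.]
 [191. 333.]]
```

The tab matches the engaged angle 2.48. Descend and pinch the key.

Emit:
{"api": "send_rows", "payload": {"increments": [-0.005,-0.002,0.15,0,-0.005,-0.002,0.3,0,-0.005,-0.002,0.38,0,-0.005,-0.002,0.409,0,-0.005,-0.002,0.409,0]}}

```text
t: 13.78
position: [0.5488, -0.1299, 0.3126]
ee_rot: [0.145, 0.989, 0.0, -0.0]
ft_force: [-0.9, -0.5, 0.0]
width: 0.0558
gripper_force: 0.0
```

Emit:
{"api": "send_rows", "payload": {"increments": [0,0,0,0,0,0,0,0,0,0,0,0,0,0,0,0,0,0,0,0], "fingers": 0, "squeeze": 20}}

```text
t: 14.4
position: [0.5483, -0.1315, 0.3127]
ee_rot: [0.144, 0.99, -0.002, -0.0]
ft_force: [-3.0, -6.0, 0.8]
width: 0.0119
gripper_force: 20.0
```

```bash
python3 go.py .5484 -.1299 .145
```

```text
inc [0.002 0.006 0.003] spin 0 yaw y 73.47507917570273 grasp [ 0.548 -0.131  0.146] q [-0.432  0.36   1.63  -0.005  1.151 -1.712] t 14.4 F [-3.012 -5.984  0.807] w 0.01187438818411237 19.996870458126068 tilt [-0.    -0.005 -1.   ]
```

Emit:
{"api": "send_rows", "payload": {"increments": [0,-0.01,0,0,0,-0.01,0,0.15,0,-0.01,0,0.3,0,-0.01,0,0.45,0,-0.01,0,0.6,0,-0.01,0,0.75,0,-0.01,0,0.9,0,-0.01,0,1,0,-0.01,0,1]}}

```text
t: 15.52
position: [0.5474, -0.1332, 0.3127]
ee_rot: [0.512, 0.859, -0.001, -0.0]
ft_force: [-4.5, -4.9, 2.4]
width: 0.0117
gripper_force: 20.0
```

```bash
python3 go.py .5484 -.1299 .145
```

```text
inc [0.01  0.01  0.003] spin 0 yaw y 28.37710764831929 grasp [ 0.547 -0.133  0.146] q [-0.436  0.36   1.631 -0.003  1.152 -0.93 ] t 15.525 F [-4.483 -4.913  2.429] w 0.011742893235357665 19.99708592891693 tilt [-0.001 -0.002 -1.   ]
```

Emit:
{"api": "send_rows", "payload": {"increments": [-0.004,-0.012,0,0.15,-0.004,-0.012,0,0.3,-0.004,-0.012,0,0.45,-0.004,-0.012,0,0.6,-0.004,-0.012,0,0.75,-0.004,-0.012,0,0.9,-0.004,-0.012,0,1,-0.004,-0.012,0,1]}}

```text
t: 16.52
position: [0.5455, -0.1341, 0.3127]
ee_rot: [0.801, 0.598, -0.0, -0.001]
ft_force: [-2.2, 2.2, 4.3]
width: 0.0118
gripper_force: 20.0
```

Emit:
{"api": "send_rows", "payload": {"increments": [0,0,0,0.15,0,0,0,0.3,0,0,0,0.45,0,0,0,0.6,0,0,0,0.75,0,0,0,0.9,0,0,0,1,0,0,0,1]}}

```text
t: 17.52
position: [0.5447, -0.1334, 0.3126]
ee_rot: [0.969, 0.246, -0.001, -0.002]
ft_force: [-6.4, 5.3, 7.5]
width: 0.0118
gripper_force: 20.0
```

Emit:
{"api": "send_rows", "payload": {"increments": [0,0,0,0,0,0,0,0,0,0,0,0,0,0,0,0], "fingers": 0.35}}

```text
t: 18.02
position: [0.5459, -0.1347, 0.3124]
ee_rot: [0.969, 0.246, 0.0, 0.0]
ft_force: [-0.9, 0.2, 0.5]
width: 0.0323
gripper_force: 0.0
```

Emit:
{"api": "send_rows", "payload": {"increments": [0,0,0,-0.1,0,0,0,-0.1,0,0,0,-0.1,0,0,0,-0.1,0,0,0,-0.1], "fingers": 0}}

```text
t: 18.65
position: [0.5451, -0.1333, 0.3124]
ee_rot: [0.959, 0.283, -0.001, -0.002]
ft_force: [-3.5, 5.7, 2.8]
width: 0.0115
gripper_force: 19.9
```

```bash
python3 go.py .5484 -.1299 .145
```

```text
inc [ 0.018 -0.004  0.001] spin 0 yaw y -57.138312055956185 grasp [ 0.545 -0.133  0.145] q [-0.439  0.357  1.636  0.002  1.152  0.557] t 18.65 F [-3.491  5.735  2.788] w 0.011460758846612027 19.893842339515686 tilt [-0.    -0.004 -1.   ]
```

Emit:
{"api": "send_rows", "payload": {"increments": [0,-0.008,0,0.15,0,-0.008,0,0.3,0,-0.008,0,0.45,0,-0.008,0,0.6,0,-0.008,0,0.75,0,-0.008,0,0.9,0,-0.008,0,1,0,-0.008,0,1]}}

```text
t: 19.65
position: [0.5446, -0.132, 0.3124]
ee_rot: [0.994, -0.105, -0.0, -0.001]
ft_force: [-1.7, 4.4, 1.4]
width: 0.0117
gripper_force: 19.9
```

Emit:
{"api": "send_rows", "payload": {"increments": [0,0,0,0,0,0,0,0,0,0,0,0,0,0,0,0], "fingers": 0.35}}

```text
t: 20.15
position: [0.5447, -0.1331, 0.3125]
ee_rot: [0.994, -0.105, 0.0, 0.0]
ft_force: [-0.1, -0.3, 0.5]
width: 0.0325
gripper_force: 0.0
```

Emit:
{"api": "send_rows", "payload": {"increments": [0,0,0,-0.1,0,0,0,-0.1,0,0,0,-0.1,0,0,0,-0.1,0,0,0,-0.1], "fingers": 0}}

```text
t: 20.78
position: [0.5448, -0.132, 0.3125]
ee_rot: [0.998, -0.067, 0.0, -0.001]
ft_force: [1.5, 6.3, -0.3]
width: 0.012
gripper_force: 19.9
```

```bash
python3 go.py .5484 -.1299 .145; python3 -c "
from h import *;print(get_state()['ft_torque'])"
```

```text
inc [ 0.013 -0.01   0.002] spin 0 yaw y -97.65834039676572 grasp [ 0.545 -0.132  0.145] q [-0.437  0.355  1.638  0.002  1.149  1.266] t 20.775 F [ 1.51   6.339 -0.325] w 0.012030059442147844 19.914811849594116 tilt [ 0.    -0.002 -1.   ]
[ 0.81690419 -0.16728096 -0.156338  ]
```

Emit:
{"api": "send_rows", "payload": {"increments": [0,-0.006,0,0.15,0,-0.006,0,0.3,0,-0.006,0,0.45,0,-0.006,0,0.6,0,-0.006,0,0.75,0,-0.006,0,0.9,0,-0.006,0,1,0,-0.006,0,1]}}

```text
t: 21.78
position: [0.5451, -0.131, 0.3125]
ee_rot: [0.897, -0.443, 0.0, -0.0]
ft_force: [1.5, 3.4, -0.1]
width: 0.0118
gripper_force: 20.0
```

```bash
python3 go.py .5484 -.1299 .145; python3 -c "
from h import *;print(get_state()['ft_torque'])"
```

```text
inc [ 0.004 -0.013  0.002] spin 0 yaw y -142.57179221360755 grasp [ 0.545 -0.131  0.146] q [-0.435  0.355  1.638  0.001  1.148  2.053] t 21.775 F [ 1.491  3.396 -0.106] w 0.011839955310781334 19.96241569519043 tilt [-0.    -0.001 -1.   ]
[ 0.61982643 -0.3599694   0.03029213]
```

Emit:
{"api": "send_rows", "payload": {"increments": [0,0,0,0.05,0,0,0,0.1,0,0,0,0.13,0,0,0,0.13]}}

```text
t: 22.28
position: [0.5451, -0.1309, 0.3125]
ee_rot: [0.873, -0.487, 0.0, -0.0]
ft_force: [3.0, 4.6, -1.6]
width: 0.012
gripper_force: 20.4
```

```bash
python3 go.py .5484 -.1299 .145; python3 -c "
from h import *;print(get_state()['ft_torque'])"
```

```text
inc [ 0.003 -0.013  0.002] spin 0 yaw y -148.34693720233878 grasp [ 0.545 -0.131  0.146] q [-0.435  0.355  1.638  0.001  1.148  2.154] t 22.275 F [ 3.032  4.571 -1.601] w 0.012014410312663015 20.37966012954712 tilt [-0.    -0.001 -1.   ]
[ 0.87527922 -0.46128185  0.39175505]
```

Yaw torque jumped: the lug is at the stop. Release and lift clear.

Emit:
{"api": "send_rows", "payload": {"increments": [0,0,0,0,0,0,0,0,0,0,0,0,0,0,0,0], "fingers": 0.45}}

```text
t: 22.78
position: [0.5449, -0.1316, 0.3125]
ee_rot: [0.873, -0.488, 0.0, 0.0]
ft_force: [-0.9, 0.3, -0.6]
width: 0.0412
gripper_force: 0.0
```

Emit:
{"api": "send_rows", "payload": {"increments": [0,0,-0.1,0,0,0,-0.3,0,0,0,-0.5,0,0,0,-0.7,0,0,0,-0.7,0,0,0,-0.7,0]}}

```text
t: 23.52
position: [0.5447, -0.1314, 0.4868]
ee_rot: [0.873, -0.488, -0.0, 0.0]
ft_force: [0.4, -0.3, 0.8]
width: 0.0419
gripper_force: 0.0
```

```bash
python3 go.py .5484 -.1299 .145
python3 - <<'E'
from h import *
s=capture('side')
cv2.imwrite('pics/end.png',cv2.resize(s['color'][150:270,220:340,::-1],None,fx=4,fy=4,interpolation=2))
E
```

```text
inc [ 0.003 -0.016  0.699] spin 0 yaw y -148.42050169357395 grasp [ 0.545 -0.131  0.32 ] q [-0.436  0.237  1.365 -0.     1.54   2.155] t 23.525 F [ 0.435 -0.342  0.803] w 0.04191803971673163 0.0 tilt [-0.001  0.001 -1.   ]
```

View pics/end.png

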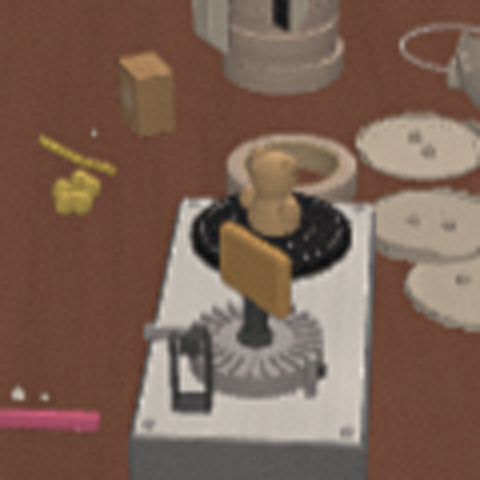

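The figure is upright on the platter (272,190) and the pawl lies on the wheel (tab at 160,330). The dark lug is just beside the stop post (320,370), and the gripper is clear.

```bash
python3 -c "
from plant import *;print(sign_off())"
```

```text
the job is handed in; nothing more can be done
None
```

I handed the job in at about 23.5 s of the 72 s. The last picture shows the figure upright in the middle of the platter, the pawl down on the wheel, and the key wound to the stop post and let go. No verdict came back from the hand-in.

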